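# Mounting mark of a grinding wheel to the top

## Task

Two bench-grinder wheels hang on their axles in small grey stands. Turn the thick stone wheel (not the thin disc) by its rim until the white mounting mark on it stands at the very top, and leave it there at rest; do not turn the thin disc.

Things in the scene. Friction and masses are not known exactly. Their poses are not given: they have to be found in the camera images.
- stone: Thick dark grey stone wheel, 150 mm diameter, 25 mm thick, flat bare faces outside a steel clamping flange of 28 mm radius. Turns about a level axle with light drag (10 mN m): follows a light pinch or rub of the rim and stays where let go. Origin: wheel centre, 110 mm above the table. x axis: along the axle, level, roughly away from the robot. z axis: from the centre to the mark, turns with it.
- stone_mark (a point): The stone's mark: flush white stripe 18 mm wide across the rim and 30 mm down both flat faces. This point is its middle on the rim, 75 mm from the wheel's centre; its z axis points outwards along the radius, straight up when the mark is at the top. It starts 35 to 85 degrees from the top, towards the robot's right (-y).
- stand_a: The stone's grey stand, screwed down; origin under its middle, on the table, straight below the wheel's centre; x along the axle. Base 150 mm along x, 120 across, 12 high. Two uprights 10 mm thick, 34 wide, 50 mm either side of the centre along x, with bearings ending 125 mm above the table; above that the rim is free all round.
- disc_mark (a point): White mark on the rim of the thin dark metal disc (125 mm diameter, 8 mm thick, axle 110 mm high) that hangs in an equal stand at least 250 mm beside the stone. The point is 62.5 mm from the disc's centre. Not to be turned: it must stay where it is.
Not all that is in view belongs to the job. What is shaped like the stand_a but pink or yellow is not meant.

How it is judged:
By the outcome, as a careful person would: the job done as asked, in the order asked, and still so for the second after the job is handed in, with the robot touching nothing.
It also fails if it takes over 38 s, if anything falls off the work surface, if the arm or the gripper's body presses on something with over 40 N, if the wrist force passes 120 N, or if a joint passes its speed limit or range.

## Robot

A 7-joint arm with a two-finger parallel gripper is mounted at the origin on the work surface. World frame = base frame: x ahead of the robot, y to its left, z up, the work surface at z = 0. Lengths are in m, angles in degrees, forces in N, time in s.
With the tool pointing down it reaches from about 0.4 to 0.85 m from the base axis. Payload 4.5 kg.
Tool frame: the origin (TCP) lies midway between the tips of the shut fingers; the grasp point (between the pads) lies 19 mm behind it; z points along the fingers, y is the line along which they close (so a half turn about z gives the same grasp; the last joint's range is limited). The gripper opens to 88 mm and grips with 3 to 60 N. Pads are 18 mm wide; open, the fingers measure 123 mm over their backs; the gripper's body (75 mm by 187 mm) begins 45 mm behind the grasp point.
Start: joints at [-74.725, 39.483, -11.15, 89.685, 9.013, 51.709, -12.324], TCP at [0.144, 0.608, 0.239] pointing down, gripper open.
Joint ranges: [-172.22, 172.22], [-26.19, 119.32], [-84.43, 86.54], [7.71, 146.69], [-57.33, 237.33], [2.42, 119.75], [-152.13, 152.13]. Speed limits (degrees/s): [147.25, 147.25, 180, 180, 180, 180, 180].

## Interface

Orientations are given as [roll, pitch, yaw] about the fixed x, y, z axes, in that order (R = Rz(yaw) Ry(pitch) Rx(roll)).
In Python, from workcell import state, snapshot, get_calibration, close_job gives the robot as it stands.
- The arm moves only by the shell command python3 -m crank 'ROWS' [FORCE]. ROWS is JSON, one flat list of numbers, 7 for each row, row after row: the shift along the world's x, y, z in mm, then the turn, a rotation vector about the world's x, y, z in rad, then the opening, from 0 (shut) to 1 (fully open). A call has 1 to 20 rows; each row is the pose to reach, as a shift and turn from the pose commanded when the call began; what a row does not reach only later rows make up. A row lasts 1/10 s, in which the tool goes at most 50 mm and 8.59 degrees, less where a joint would pass 70% of its speed; a pose out of reach is approached as far as the arm can. A call with a gripper value outside its range is refused whole. The fingers move at their own pace and stop on an object; FORCE is the grip in N (left out, the last holds). Time passes only in rows, so rows that repeat a pose let the fingers close. It gives the time, the measured TCP pose, the force, the opening and the grip force at its end, in the units of the state.
- state(): the state, without advancing time (a new reading comes with each control period).
- snapshot(name): name is "scene" or "top"; returns the picture (400x640x3 uint8, blue, green, red); there is no depth.
- get_calibration(name): a dict with "intrinsics" (3x3 intrinsics, pixels), "distortion" ([k1, k2, p1, p2, k3] as OpenCV has them; the pictures are not rectified), "cam_to_world" (4x4, takes a point from camera to world coordinates). Camera axes: x right, y up, looking along -z (the intrinsics and any distortion apply to the point x, -y, -z); pixel columns grow to the right and rows downward; lengths in m; the calibration is good to about 2 mm. A picture is of the moment at which its call begins. get_calibration takes no time and is no camera call.
- close_job(): hands the job in; it is judged then, once.
The state is a dict: "time_s": time; "joints": joint angles; "dq": joint speeds; "effort": joint torques, N m; "tool_pos": TCP position; "orientation": TCP orientation; "ft_force": force on the tool from outside, world axes, zero at the start; "torque": the same for the moment, N m; "gripper_width": opening from 0.0 (shut) to 1.0 (fully open); "grasp_force": force on a finger pad.
Only numpy, scipy, OpenCV 4.12 (cv2) and the standard library are available. Lean on these libraries where they do the work, as an engineer would, in place of code of your own. Each camera call takes 0.05 s, during which the arm holds its last target. There are 200 camera calls.

## Working session

There is one attempt and no reset: what is moved stays moved. The work goes in short steps, Python scripts to look and compute and a shell command to move; the robot and the scene stay as the last step left them, time stands still between calls to the robot, and variables do not carry over. Pictures are saved under pics/ and viewed, at most 10 in all, crops included, and the job is handed in when it is done.

```bash
mkdir -p pics; python3 - <<'E'
from workcell import *
import cv2,numpy as np
for n in("scene","top"):
    cv2.imwrite(f"pics/{n}0.png",snapshot(n)); c=get_calibration(n); print(n,np.round(c["intrinsics"],1).tolist(),c["distortion"],np.round(c["cam_to_world"],3).tolist())
s=state();print(s)
E
```

```text
scene [[386.3, 0.0, 319.0], [0.0, 386.3, 203.7], [0.0, 0.0, 1.0]] [0.02244354 0.         0.         0.         0.        ] [[0.346, -0.649, 0.677, 1.042], [0.938, 0.244, -0.245, -0.15], [-0.006, 0.72, 0.694, 0.807], [0.0, 0.0, 0.0, 1.0]]
top [[486.3, 0.0, 316.3], [0.0, 486.3, 195.1], [0.0, 0.0, 1.0]] [-0.03997084  0.          0.          0.          0.        ] [[-0.016, 0.995, -0.096, 0.316], [-1.0, -0.017, -0.01, 0.068], [-0.012, 0.096, 0.995, 1.355], [0.0, 0.0, 0.0, 1.0]]
{'time_s': 0.1, 'joints': array([-74.72510549,  39.52686694, -11.14400387,  89.73838122,
         9.01468867,  51.71166309, -12.32368862]), 'dq': array([ 0.02967477, -0.19895689,  0.01001461, -0.236681  , -0.06853425,
       -0.00340938,  0.00210903]), 'effort': array([-2.78200452e-03, -5.28497243e+01, -1.27126873e+00, -1.53836149e+01,
       -5.25277667e-02,  1.95527035e-03,  5.19770697e-05]), 'tool_pos': array([0.1441206 , 0.60756868, 0.23800867]), 'orientation': array([-1.79905534e+02,  9.72302369e-03,  1.66667020e+02]), 'ft_force': array([ 0.17453286,  0.24933409, -0.39036349]), 'torque': array([ 0.02648271,  0.04782994, -0.03082126]), 'grasp_force': 0.0, 'gripper_width': 0.996355058749989}
```

View pics/scene0.png

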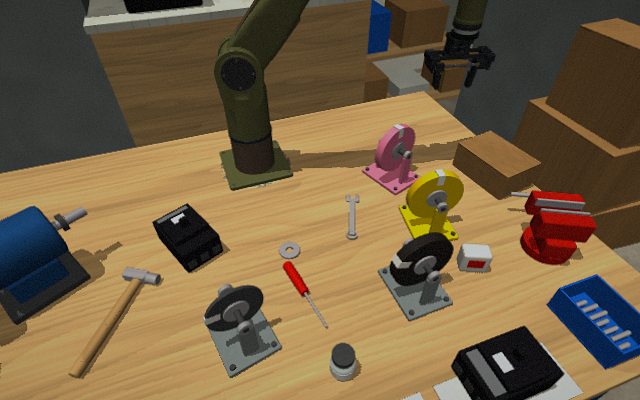

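View pics/top0.png

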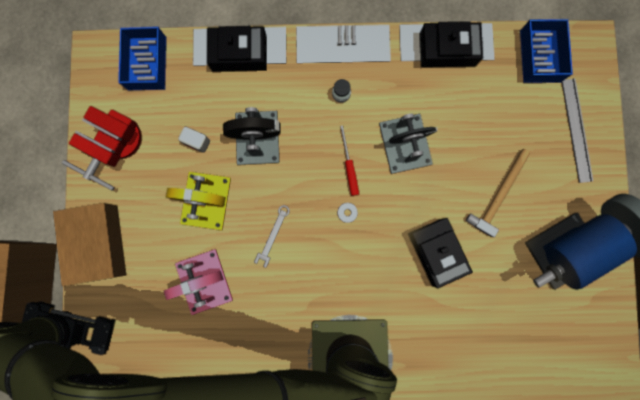

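The picture shows four wheels. In the scene view they are: thick dark wheel in a grey stand at (421,258), thin disc in a grey stand at (234,308), yellow at (433,195) and pink at (395,148). The thick dark wheel on grey, at (255,125) in the top view, fits the stone. I'll confirm it in one enlarged crop.

```bash
python3 - <<'E'
import cv2,numpy as np
a=cv2.imread("pics/scene0.png")[225:325,370:470]; b=cv2.imread("pics/top0.png")[95:175,215:295]
cv2.imwrite("pics/crop0.png",np.hstack([cv2.resize(a,(400,400),interpolation=2),cv2.resize(b,(400,400),interpolation=2)]))
E
cat > h.py <<'E'
from workcell import *
import cv2,numpy as np
class Cam:
    def __init__(s,n):
        c=get_calibration(n); s.K=np.array(c["intrinsics"]);s.d=np.array(c["distortion"]);s.T=np.array(c["cam_to_world"])
    def ray(s,p):
        u=cv2.undistortPoints(np.array([[p]],float),s.K,s.d)[0,0]
        return s.T[:3,3], s.T[:3,:3]@np.array([u[0],-u[1],-1])
    def at(s,p,z):
        o,d=s.ray(p); return o+d*(z-o[2])/d[2]
    def plane(s,p,c,n):
        o,d=s.ray(p); return o+d*(np.dot(c-o,n)/np.dot(d,n))
    def proj(s,P):
        q=(np.atleast_2d(P)-s.T[:3,3])@s.T[:3,:3]*[1,-1,-1]
        return cv2.projectPoints(q,np.zeros(3),np.zeros(3),s.K,s.d)[0][:,0]
E
```

```text
(no output)
```

View pics/crop0.png

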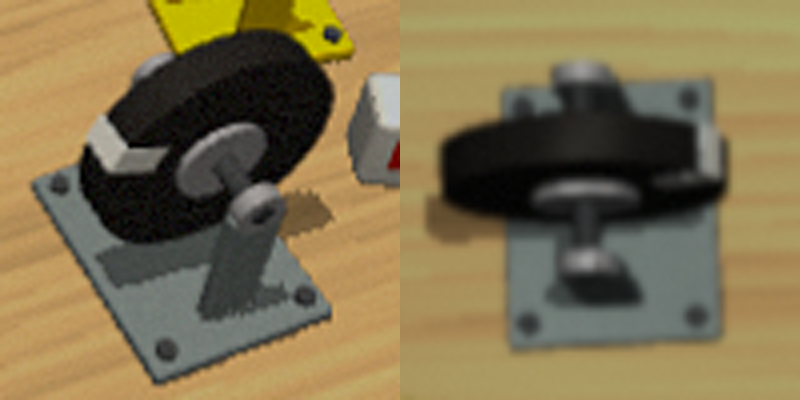

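```bash
python3 - <<'E'
from h import *
t,s=Cam("top"),Cam("scene")
f=lambda x,y:((x-400+.5)/5-.5+215,(y+.5)/5-.5+95)
g=lambda x,y:((x+.5)/4-.5+370,(y+.5)/4-.5+225)
C=np.array([t.at(f(*p),.012) for p in[(501,86),(711,79),(722,340),(512,350)]])
print(C.round(3).tolist(),C.mean(0))
print("lens",[np.linalg.norm(C[i]-C[i-1]).round(3) for i in range(4)])
D=np.array([s.at(g(*p),.012) for p in[(32,186),(155,378),(330,313)]]);print(D.round(3).tolist(),(D[0]+D[2])/2, [np.linalg.norm(D[i]-D[i-1]).round(3) for i in range(3)])
ax=(C[0]-C[3])+(C[1]-C[2]);yaw=np.arctan2(ax[1],ax[0]);print("yaw",np.degrees(yaw))
a=D[0]-D[1];print("yaw scene",np.degrees(np.arctan2(a[1],a[0])),a)
# mark triangulated
(o1,d1),(o2,d2)=t.ray(f(709,146)),s.ray(g(108,143))
k=np.linalg.lstsq(np.c_[d1,-d2],o2-o1,rcond=None)[0];m1,m2=o1+k[0]*d1,o2+k[1]*d2
print(m1,m2)
c=(C.mean(0)+(D[0]+D[2])/2)/2;c[2]=.11
m=(m1+m2)/2-c; n=np.array([-np.sin(yaw),np.cos(yaw),0]);print("c",c,"ang",np.degrees(np.arctan2(-m@n,m[2])),np.linalg.norm(m))
E
```

```text
[[0.686, 0.309, 0.012], [0.687, 0.19, 0.012], [0.538, 0.185, 0.012], [0.534, 0.303, 0.012]] [0.61116604 0.24660293 0.012     ]
lens [np.float64(0.152), np.float64(0.119), np.float64(0.15), np.float64(0.118)]
[[0.546, 0.185, 0.012], [0.689, 0.19, 0.012], [0.687, 0.306, 0.012]] [0.6165995  0.24555777 0.012     ] [np.float64(0.187), np.float64(0.143), np.float64(0.116)]
yaw 2.2015355839734667
yaw scene -177.73831073251313 [-0.14274124 -0.00563749  0.        ]
[0.61608912 0.1792945  0.14273783] [0.61653964 0.18028227 0.1429402 ]
c [0.61388277 0.24608035 0.11      ] ang 63.66287266658157 0.07401984942248364
```

The crop confirms the thick stone, with its white mark towards −y. Its centre is about (0.613, 0.246, 0.110), the axle yaw 2.2°, and the mark about 64° from the top at a radius of 74 mm, which matches the given 75 mm. Next I lift, travel to a point above it and turn the tool so the fingers close along the axle.

```bash
python3 -m crank '[0,0,20,0,0,0,1, 20,-15,60,0,0,-0.05,1, 50,-40,81,0,0,-0.14,1, 85,-65,81,0,0,-0.24,1, 120,-92,81,0,0,-0.34,1, 155,-120,81,0,0,-0.44,1, 190,-147,81,0,0,-0.54,1, 225,-174,81,0,0,-0.64,1, 260,-200,81,0,0,-0.74,1, 295,-228,81,0,0,-0.84,1, 330,-255,81,0,0,-0.94,1, 365,-282,81,0,0,-1.04,1, 400,-309,81,0,0,-1.14,1, 430,-332,81,0,0,-1.22,1, 455,-352,81,0,0,-1.28,1, 469,-362,81,0,0,-1.3,1, 469,-362,81,0,0,-1.3,1, 469,-362,81,0,0,-1.3,1, 469,-362,81,0,0,-1.3,1]'
```

```text
time_s: 2.0
tool_pos: [0.6117, 0.248, 0.3196]
orientation: [-179.9, -0.1, 92.3]
ft_force: [-0.5, 0.7, 0.4]
gripper_width: 1.002
grasp_force: 0.0
```

```bash
python3 -m crank '[1,-15,-10,0.1,0.004,0,1, 1,-30,-25,0.2,0.008,0,1, 2,-45,-45,0.3,0.011,0,1, 2,-57,-65,0.4,0.015,0,1, 3,-65,-85,0.5,0.019,0,1, 3,-69,-100,0.56,0.021,0,1, 2,-55,-122,0.56,0.021,0,1, 2,-40,-146,0.56,0.021,0,1, 1,-29,-163,0.56,0.021,0,1, 1,-24,-171,0.56,0.021,0,1, 1,-24,-171,0.56,0.021,0,1, 1,-24,-171,0.56,0.021,0,1]'; python3 - <<'E'
from h import *
a=snapshot("scene")[150:350,330:530];b=snapshot("top")[75:175,205:305]
cv2.imwrite("pics/c1.png",np.hstack([cv2.resize(a,(400,400)),cv2.resize(b,(400,400))]))
print(state()["joints"].round(0))
E
```

```text
time_s: 3.2
tool_pos: [0.6146, 0.2223, 0.1495]
orientation: [179.9, -32.1, 92.3]
ft_force: [0.3, -0.7, -0.3]
gripper_width: 0.998
grasp_force: 0.0
[  1.  50. -17.  96. -34.  35.  20.]
```

View pics/c1.png

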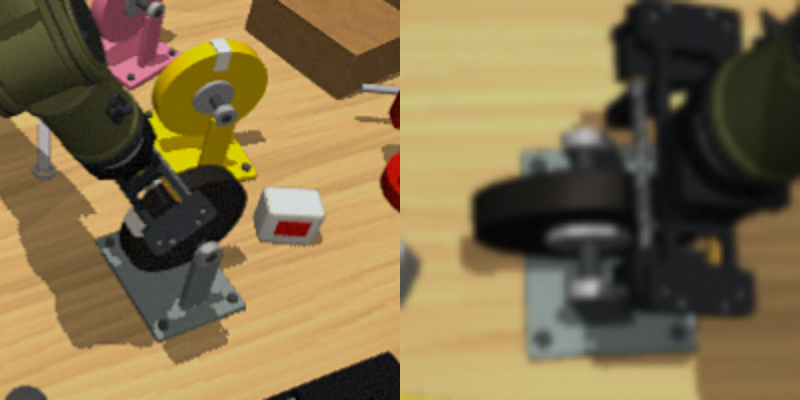

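The fingers straddle the rim at −32°, clear of the uprights, and nothing is touched. I close lightly.

```bash
python3 -m crank '[0,0,0,0,0,0,0.2,0,0,0,0,0,0,0.2,0,0,0,0,0,0,0.2,0,0,0,0,0,0,0.2,0,0,0,0,0,0,0.2,0,0,0,0,0,0,0.2,0,0,0,0,0,0,0.2,0,0,0,0,0,0,0.2]' 6
python3 - <<'E'
import numpy as np
c,r=110,46
for k in range(1,17):
    a=np.radians(-32+4*k); print(k,round(-24.4*0+r*np.sin(a)+r*np.sin(np.radians(32)),1),round(r*np.cos(a)-r*np.cos(np.radians(32)),1),round(-np.radians(4*k),3))
E
```

```text
time_s: 4.1
tool_pos: [0.6141, 0.2222, 0.1487]
orientation: [180.0, -32.1, 92.2]
ft_force: [-0.4, 0.1, -1.3]
gripper_width: 0.295
grasp_force: 1.0
1 2.8 1.6 -0.07
2 5.7 3.0 -0.14
3 8.6 4.2 -0.209
4 11.7 5.2 -0.279
5 14.8 6.0 -0.349
6 18.0 6.5 -0.419
7 21.2 6.9 -0.489
8 24.4 7.0 -0.559
9 27.6 6.9 -0.628
10 30.8 6.5 -0.698
11 33.9 6.0 -0.768
12 37.1 5.2 -0.838
13 40.1 4.2 -0.908
14 43.1 3.0 -0.977
15 46.0 1.6 -1.047
16 48.8 0.0 -1.117
```

```bash
python3 -m crank '[0,0,0,0,0,0,0.2,0,0,0,0,0,0,0.2,0,0,0,0,0,0,0.2, 0,2.8,1.6,-0.07,-0.003,0,0.2, 0,5.7,3,-0.14,-0.005,0,0.2, 0,8.6,4.2,-0.209,-0.008,0,0.2, 0,11.7,5.2,-0.279,-0.011,0,0.2, -0.5,14.8,6,-0.349,-0.013,0,0.2, -0.5,18,6.5,-0.419,-0.016,0,0.2, -1,21.2,6.9,-0.489,-0.019,0,0.2, -1,24.4,7,-0.559,-0.021,0,0.2, -1,27.6,6.9,-0.628,-0.024,0,0.2, -1,30.8,6.5,-0.698,-0.027,0,0.2, -1.5,33.9,6,-0.768,-0.029,0,0.2, -1.5,37.1,5.2,-0.838,-0.032,0,0.2, -1.5,40.1,4.2,-0.908,-0.035,0,0.2, -1.5,43.1,3,-0.977,-0.037,0,0.2, -2,46,1.6,-1.047,-0.04,0,0.2, -2,48.8,0,-1.117,-0.043,0,0.2, -2,48.8,0,-1.117,-0.043,0,0.2]' 6
python3 - <<'E'
from h import *
a=snapshot("scene")[150:350,330:530];b=snapshot("top")[75:175,205:305]
cv2.imwrite("pics/c2.png",np.hstack([cv2.resize(a,(400,400)),cv2.resize(b,(400,400))]))
print(state()["joints"].round(0))
E
```

```text
time_s: 6.1
tool_pos: [0.612, 0.276, 0.1468]
orientation: [179.9, 31.8, 92.6]
ft_force: [-1.2, 5.3, 3.4]
gripper_width: 0.285
grasp_force: 6.0
[-53.  62.  32.  71.  -1.  68. -30.]
```

View pics/c2.png

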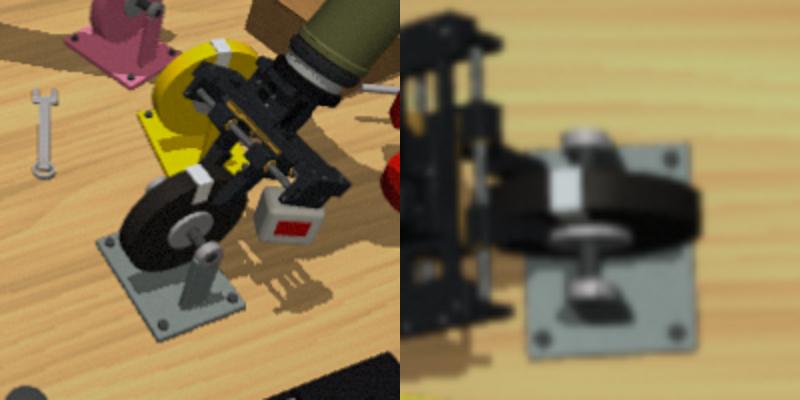

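The stone turned and the mark is now near the top, at top-view crop pixel (567,190). I measure the leftover angle.

```bash
cat > m.py <<'E'
from h import *
from scipy.optimize import minimize_scalar
def ang(tag=""):
    for n,box in(("top",(90,150,215,295)),("scene",(225,285,385,465))):
        im=snapshot(n); c=Cam(n); r0,r1,c0,c1=box
        w=(im[r0:r1,c0:c1].min(2)>150).astype(np.uint8)
        k,l,st,ce=cv2.connectedComponentsWithStats(w)
        C=np.array([.613,.246,.110]);y=np.radians(2.2);ax=np.array([np.cos(y),np.sin(y),0]);t=np.array([-ax[1],ax[0],0])
        def corners(a):
            a=np.radians(a);rad=t*np.sin(a)+np.array([0,0,np.cos(a)]);tan=t*np.cos(a)-np.array([0,0,np.sin(a)])
            return c.proj(C+.075*rad)[0]
        for i in range(1,k):
            if st[i,4]<8: continue
            p=ce[i]+[c0,r0]
            g=np.arange(-80,80,.25);d=[np.linalg.norm(corners(x)-p) for x in g]
            j=int(np.argmin(d));print(n,p.round(1),st[i].tolist(),"angle(+y) %.1f resid px %.1f"%(g[j],d[j]))
ang()
E
python3 m.py; python3 -c "
from workcell import state;s=state();print(s['time_s'],s['tool_pos'],s['orientation'],s['ft_force'])"
```

```text
top [251.  108.3] [34, 17, 5, 4, 14] angle(+y) -6.8 resid px 13.0
top [247.  121.5] [29, 27, 7, 10, 70] angle(+y) 1.5 resid px 0.1
top [251.7 146.4] [35, 55, 4, 4, 11] angle(+y) -6.0 resid px 25.1
scene [426.9 237.8] [36, 8, 13, 11, 82] angle(+y) 1.5 resid px 0.1
scene [408.6 239.6] [22, 14, 5, 3, 8] angle(+y) -26.0 resid px 6.5
scene [422.5 259.1] [35, 33, 6, 4, 8] angle(+y) -24.0 resid px 17.4
scene [433.5 273.5] [46, 47, 6, 4, 16] angle(+y) 79.8 resid px 31.0
6.3 [0.61210317 0.27092272 0.149396  ] [179.94941437  31.80308941  92.11408183] [-2.8504877   2.58931418  4.34803331]
```

Both views read +1.5°. I release, retreat outwards and measure again with a clear view.

```bash
python3 -m crank '[0,0,0,0,0,0,1,0,0,0,0,0,0,1,0,0,0,0,0,0,1,0,0,0,0,0,0,1,0,0,0,0,0,0,1,0,0,0,0,0,0,1, 0,8,13,0,0,0,1, 0,20,32,0,0,0,1, 0,35,55,0,0,0,1, 0,55,85,0,0,0,1, 0,80,110,0,0,0,1, 0,100,130,0,0,0,1, 0,110,140,0,0,0,1, 0,110,140,0,0,0,1,0,110,140,0,0,0,1]'
python3 m.py
python3 - <<'E'
from h import *
a=snapshot("scene")[225:325,370:470]; b=snapshot("top")[95:175,215:295]
cv2.imwrite("pics/c3.png",np.hstack([cv2.resize(a,(400,400),interpolation=2),cv2.resize(b,(400,400),interpolation=2)]))
E
```

```text
time_s: 7.8
tool_pos: [0.6121, 0.3803, 0.2881]
orientation: [180.0, 32.0, 92.2]
ft_force: [0.8, -0.2, -0.5]
gripper_width: 1.001
grasp_force: 0.0
top [250.5 108.2] [34, 17, 4, 3, 10] angle(+y) -6.0 resid px 13.1
top [248.5 121.5] [31, 27, 6, 10, 60] angle(+y) -1.5 resid px 0.1
scene [426. 238.] [35, 8, 13, 11, 82] angle(+y) 0.0 resid px 0.2
scene [463.4 246.9] [77, 19, 3, 9, 16] angle(+y) 77.8 resid px 14.7
scene [433.6 273.4] [47, 47, 4, 4, 13] angle(+y) 79.8 resid px 30.8
```

View pics/c3.png

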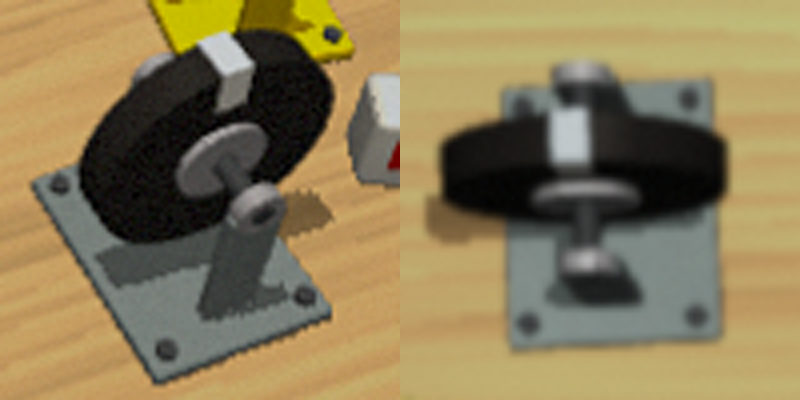

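```bash
cat > fit.py <<'E'
from h import *
from scipy.optimize import brentq,minimize
yaw=np.radians(2.2);ax=np.array([np.cos(yaw),np.sin(yaw),0]);t=np.array([-ax[1],ax[0],0]);Z=np.array([0,0,1.])
def P(C,a,r,x): a=np.radians(a);return C+x*ax+r*(t*np.sin(a)+Z*np.cos(a))
def quad(C,a,kind):
    h=np.degrees(.009/.075);tn=lambda s,r:np.degrees(np.arctan2(s*.009,r))+a
    if kind=="rim": return [P(C,a-h,.075,-.0125),P(C,a+h,.075,-.0125),P(C,a+h,.075,.0125),P(C,a-h,.075,.0125)]
    return [P(C,tn(s,r),r,kind) for s,r in((-1,.075),(1,.075),(1,.045),(-1,.045))]
S=8
def centroid(c,C,a,kinds,off):
    m=np.zeros((400*2,640*2),np.uint8)
    m=np.zeros((100*S,100*S),np.uint8)
    for k in kinds:
        q=(c.proj(np.array(quad(C,a,k)))-off+.5)*S; cv2.fillConvexPoly(m,q.round().astype(int),1)
    ys,xs=np.nonzero(m);return np.array([xs.mean(),ys.mean()])/S-.5+off
def run():
    for n,off,kinds,rows,lr in(("top",(215,90),["rim"],(118,131),(222,293)),("scene",(375,220),["rim","f"],(232,275),(380,462))):
        im=np.mean([snapshot(n).astype(float) for _ in range(1)],0);g=im.min(2);c=Cam(n);off=np.array(off)
        L=[];R=[]
        full=im.mean(2)
        # outer extremes: blob of dark + mark
        w=np.uint8(full<62); sub=np.zeros_like(w);sub[rows[0]:rows[1],lr[0]:lr[1]]=w[rows[0]:rows[1],lr[0]:lr[1]]
        k,l,st,_=cv2.connectedComponentsWithStats(sub);i=1+np.argmax(st[1:,4]);ext=(st[i,0]-.5,st[i,0]+st[i,2]-.5)
        A=np.arange(0,360,1)
        def pe(C): u=np.concatenate([c.proj(np.array([P(C,a,.075,x) for a in A]))[:,0] for x in(-.0125,.0125)]);return u.min(),u.max()
        def mid(cy): return np.mean(pe(np.array([.613,cy,.11])))-np.mean(ext)
        cy=brentq(mid,.22,.27);C=np.array([.613,cy,.11])
        m=np.uint8(g>115);sub=np.zeros_like(m);sub[off[1]:off[1]+60,off[0]:off[0]+85]=m[off[1]:off[1]+60,off[0]:off[0]+85]
        k,l,st,ce=cv2.connectedComponentsWithStats(sub)
        kk=["rim",-.0125,.0125] if n=="scene" else ["rim"]
        kk=["rim",.0125] if n=="scene" else ["rim"]
        p0=c.proj(P(C,0,.075,0))[0];i=1+np.argmin(np.linalg.norm(ce[1:]-p0,axis=1));p=ce[i]
        f=lambda a:(centroid(c,C,a,kk,off)-p)[0]
        a=brentq(f,-20,20);print(n,"ext",ext,"pred",np.round(pe(C),1),"cy %.4f"%cy,"mark",p.round(2),st[i,2:5],"pred@a",centroid(c,C,a,kk,off).round(2),"ANGLE %.2f"%a)
run()
E
python3 fit.py
```

```text
top ext (np.float64(222.5), np.float64(279.5)) pred [221.9 280.1] cy 0.2484 mark [247.76 120.75] [13 15 99] pred@a [247.75 121.44] ANGLE -1.84
scene ext (np.float64(389.5), np.float64(452.5)) pred [388.7 453.3] cy 0.2487 mark [425.92 238.1 ] [14 11 96] pred@a [425.92 242.55] ANGLE -4.43
```

```bash
sed -i 's/kk=\["rim",.0125\] if.*/kk=["rim"]/; s/g>115/g>TH/; s/^run()/for TH in (130,150): run()/' fit.py; python3 fit.py
```

```text
top ext (np.float64(222.5), np.float64(279.5)) pred [221.9 280.1] cy 0.2484 mark [248.33 121.41] [ 8 11 76] pred@a [248.32 121.41] ANGLE -2.91
scene ext (np.float64(389.5), np.float64(452.5)) pred [388.7 453.3] cy 0.2487 mark [425.92 237.89] [13 11 85] pred@a [425.91 238.51] ANGLE -2.51
top ext (np.float64(222.5), np.float64(279.5)) pred [221.9 280.1] cy 0.2484 mark [248.5 121.5] [ 6 10 60] pred@a [248.51 121.41] ANGLE -3.19
scene ext (np.float64(389.5), np.float64(452.5)) pred [388.7 453.3] cy 0.2487 mark [426.05 237.99] [13 11 82] pred@a [426.04 238.49] ANGLE -2.28
```

```bash
python3 - <<'E'
from h import *
im=cv2.imread("pics/top0.png").astype(float).mean(2);c=Cam("top")
im=snapshot("top").astype(float).mean(2)
for v in range(121,129): print(v,"L",im[v,219:228].astype(int),"R",im[v,275:285].astype(int))
for v in (108,109,110,132,133,134,146,147): print(v,im[v,238:266].astype(int))
for p,z in(((252.0,146.5),.12),((251.2,109),.12),((251.8,134),.135)): print(c.at(p,z))
print(c.proj(np.array([[.613,.246,.11],[.613,.248,.11],[.613,.246,.185],[.613,.248,.185]])))
E
```

```text
121 L [152 153 153 150 146 133 118  90  63] R [ 28  43  67 101 129 145 150 152 151 152]
122 L [153 152 151 146 126  92  62  39  23] R [ 17  19  30  54  92 129 149 154 154 155]
123 L [153 154 151 135  92  47  22  18  16] R [ 16  18  17  24  54 106 147 158 158 159]
124 L [155 156 149 119  62  22  15  14  16] R [ 16  14  13  15  38  93 145 159 160 160]
125 L [158 157 150 114  54  17  15  16  16] R [ 19  15  15  15  35  91 143 159 158 158]
126 L [156 156 149 113  52  15  14  13  16] R [ 15  15  12  17  34  89 142 155 155 154]
127 L [152 154 147 112  51  16  14  16  17] R [ 16  15  14  15  33  87 141 153 153 153]
128 L [149 151 144 111  52  17  14  16  18] R [ 14  15  14  16  32  85 139 152 154 153]
108 [158 157 156 157 157 156 150 129 121 132 146 158 171 174 165 151 139 125
 127 145 153 156 156 156 156 156 158 161]
109 [155 155 155 155 155 155 143 110 107 125 140 152 167 172 161 147 132 116
 108 127 141 151 153 152 154 153 154 155]
110 [155 154 154 154 155 154 143 107 100 113 124 133 145 149 141 128 117 104
  96 103 114 137 141 142 144 146 147 146]
132 [  5   5   9  17  38  64  81  95 112 132 138 141 143 142 142 141 136 132
 127 116  99  84  64  48  26  10   5   6]
133 [  5   6  13  33  65  91 102 109 112 121 124 123 123 120 118 116 114 114
 111 107  99  90  79  64  42  16   6   5]
134 [ 5  7 15 42 69 81 80 76 67 67 68 68 67 67 67 64 60 62 61 61 59 60 60 58
 45 19  7  7]
146 [133 134 135 135 134 133 133 121  92  94 119 135 148 165 174 167 142 132
 122 106 103 113 126 132 133 131 133 133]
147 [136 134 135 136 134 133 133 121  92  95 119 138 151 167 176 163 132 127
 117 101  89  90 113 129 132 133 132 132]
[0.56316417 0.24491321 0.12      ]
[0.6623871  0.24684566 0.12      ]
[0.5926329  0.24321762 0.135     ]
[[252.0990644  128.47587959]
 [251.33611444 128.49088153]
 [247.74341226 121.41854413]
 [246.93323052 121.43481154]]
```

The relative fit puts the mark about 2° short of the top, on the −y side; the arm was still settling when I released. I'll regrip at the same place for a small correction.

```bash
python3 -m crank '[0,-10,-10,0,0,0,1, 0,-30,-30,0,0,0,1, 0,-55,-55,0,0,0,1, 0,-75,-85,0,0,0,1, 0,-90,-108,0,0,0,1, 0,-102,-127,0,0,0,1, 0,-110,-140,0,0,0,1, 0,-110,-140,0,0,0,1,0,-110,-140,0,0,0,1, 0,-110,-140,0,0,0,0.2,0,-110,-140,0,0,0,0.2,0,-110,-140,0,0,0,0.2,0,-110,-140,0,0,0,0.2,0,-110,-140,0,0,0,0.2,0,-110,-140,0,0,0,0.2,0,-110,-140,0,0,0,0.2,0,-110,-140,0,0,0,0.2,0,-110,-140,0,0,0,0.2,0,-110,-140,0,0,0,0.2,0,-110,-140,0,0,0,0.2]' 4
python3 m.py | grep "resid px 0"
python3 -m crank '[0,0.4,-0.2,-0.01,0,0,0.2,0,0.8,-0.5,-0.02,-0.001,0,0.2,0,1.2,-0.7,-0.03,-0.001,0,0.2,0,1.4,-0.9,-0.035,-0.001,0,0.2,0,1.4,-0.9,-0.035,-0.001,0,0.2,0,1.4,-0.9,-0.035,-0.001,0,0.2,0,1.4,-0.9,-0.035,-0.001,0,0.2,0,1.4,-0.9,-0.035,-0.001,0,0.2,0,1.4,-0.9,-0.035,-0.001,0,0.2]' 4
python3 m.py | grep "resid px 0"
```

```text
time_s: 10.35
tool_pos: [0.6121, 0.2709, 0.1487]
orientation: [180.0, 31.9, 92.2]
ft_force: [-0.5, 0.1, 0.2]
gripper_width: 0.284
grasp_force: 4.0
top [248.2 121.4] [30, 27, 8, 10, 67] angle(+y) -1.0 resid px 0.1
scene [426. 238.] [35, 8, 13, 11, 82] angle(+y) 0.0 resid px 0.2
time_s: 11.35
tool_pos: [0.6121, 0.2724, 0.1478]
orientation: [180.0, 33.9, 92.2]
ft_force: [-0.9, -0.0, 0.5]
gripper_width: 0.283
grasp_force: 4.0
top [247.1 121.4] [29, 27, 7, 10, 68] angle(+y) 1.2 resid px 0.1
scene [427.3 237.5] [36, 8, 13, 10, 80] angle(+y) 2.2 resid px 0.3
```

Moved by 2.1°, as intended. Now I release and retreat, then check both wheels.

```bash
python3 -m crank '[0,0,0,0,0,0,1,0,0,0,0,0,0,1,0,0,0,0,0,0,1,0,0,0,0,0,0,1,0,0,0,0,0,0,1,0,0,0,0,0,0,1, 0,8,13,0,0,0,1, 0,20,32,0,0,0,1, 0,35,55,0,0,0,1, 0,55,85,0,0,0,1, 0,80,110,0,0,0,1, 0,100,130,0,0,0,1, 0,110,140,0,0,0,1, 0,110,140,0,0,0,1,0,110,140,0,0,0,1,0,110,140,0,0,0,1]'
python3 m.py | grep "resid px 0"; python3 fit.py
python3 - <<'E'
from h import *
i=snapshot("scene");a=i[225:325,370:470]; b=snapshot("top")[95:175,215:295]
print("disc diff",np.abs(i[270:360,195:285].astype(int)-cv2.imread("pics/scene0.png")[270:360,195:285]).mean())
cv2.imwrite("pics/c4.png",np.hstack([cv2.resize(a,(400,400),interpolation=2),cv2.resize(b,(400,400),interpolation=2)]))
E
```

```text
time_s: 13.05
tool_pos: [0.6119, 0.3811, 0.287]
orientation: [-179.9, 34.0, 92.2]
ft_force: [0.1, -0.5, 0.2]
gripper_width: 0.997
grasp_force: 0.0
top [247.1 121.4] [29, 27, 7, 10, 68] angle(+y) 1.2 resid px 0.1
scene [427.3 237.5] [36, 8, 13, 10, 79] angle(+y) 2.5 resid px 0.2
top ext (np.float64(222.5), np.float64(279.5)) pred [221.9 280.1] cy 0.2484 mark [246.88 121.43] [ 7 12 75] pred@a [246.88 121.5 ] ANGLE -0.15
scene ext (np.float64(389.5), np.float64(452.5)) pred [388.7 453.3] cy 0.2487 mark [427.15 237.59] [13 11 86] pred@a [427.17 238.09] ANGLE -0.18
top ext (np.float64(222.5), np.float64(279.5)) pred [221.9 280.1] cy 0.2484 mark [247.09 121.38] [ 7 10 68] pred@a [247.09 121.51] ANGLE -0.57
scene ext (np.float64(389.5), np.float64(452.5)) pred [388.7 453.3] cy 0.2487 mark [427.34 237.52] [13 10 79] pred@a [427.35 238.01] ANGLE 0.18
disc diff 3.6516872427983538
```

View pics/c4.png

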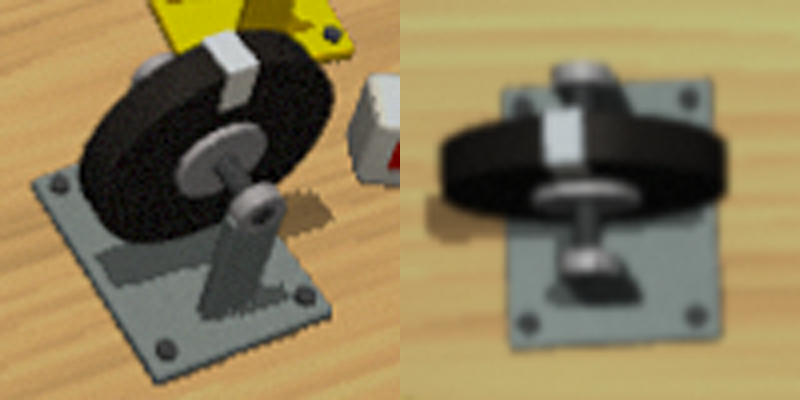

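The mark is at the top, within about 1°. The gripper is clear and the thin disc was not touched.

```bash
python3 -c "
from workcell import close_job;print(close_job())"
```

```text
the job is handed in; nothing more can be done
None
```

I turned the stone wheel until its white mark stood at the top (my last measurements put it 0 to 2° off), left it at rest with the gripper clear, never went near the thin disc, and handed the job in at about 13 s.

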